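# Sort full and empty grain tins by heft and lock the carrier

### The arm

A 6-joint arm with a two-finger parallel gripper is mounted at the origin on a cart in front of the work surface, level with it; the furniture and walls round the work are solid. World frame = base frame: x ahead of the robot, y to its left, z up, the work surface at z = 0. Lengths are in m, angles in rad, forces in N, time in s.
With the tool pointing down it reaches from about 0.375 to 0.925 m from the base axis. Payload 5.7 kg.
Tool frame: the origin (TCP) lies midway between the tips of the shut fingers; the grasp point (between the pads) lies 19 mm behind it; z points along the fingers, y is the line along which they close (so a half turn about z gives the same grasp; the last joint's range is limited). The gripper opens to 85 mm and grips with 20 to 120 N. Pads are 22 mm wide; open, the fingers measure 114 mm over their backs; the gripper's body (76 mm by 85 mm) begins 54 mm behind the grasp point. The pads swing forward as they close: fully open they stand 13 mm farther back than shut.
Start: joints at [-1.465, 0.359, 1.51, -0, 1.272, -0.115], TCP at [0.131, -0.585, 0.231] pointing down, gripper open.
Joint ranges: [-2.97, 2.97], [-1.01, 2.36], [0.21, 2.38], [-0.96, 4.11], [0.2, 2.71], [-2.98, 2.98]. Speed limits (rad/s): [2.39, 2.39, 3.14, 3.14, 3.14, 3.14].

### API

Orientations are given as a unit quaternion [x, y, z, w].
In Python, from plant import get_obs, cams, order, outline_of gives the robot as it stands.
- The arm moves only by the tool servo_tool, never from a script. Its arguments are lists of equal length, an entry for each row: "delta_pos": the shift along the world's x, y, z in mm, a list of three; "roll": the turn about the world's z in rad. A call has 1 to 12 rows; each row is the pose to reach, as a shift and turn from the pose commanded when the call began; what a row does not reach only later rows make up. A row lasts 1/8 s, in which the tool goes at most 62.5 mm and 10.7 degrees, less where a joint would pass 70% of its speed; a pose out of reach is approached as far as the arm can. A call with a gripper value outside its range is refused whole. "gripper" is the opening, from -1 (shut) to 1 (fully open), so that 0 is half open, set as the call begins (left out, the last holds). The fingers move at their own pace and stop on an object; "squeeze" is the grip in N (left out, the last holds). Time passes only in rows, so rows that repeat a pose let the fingers close. It gives the time, the measured TCP pose, the force, the opening and the grip force at its end, in the units of the state.
- get_obs(): the state, without advancing time (a new reading comes with each control period).
- cams.camera(name): name is "side" or "top" or "wrist"; returns a dict with "frame" (420x560x3 uint8, red, green, blue), "fx", "fy", "cx", "cy" (pixels), "rvec" (rotation vector, rad) and "tvec" (3), from world to camera coordinates, as OpenCV has them. Camera axes: x right, y down, z forward; pixel columns grow to the right and rows downward; lengths in m; the calibration is good to about 2 mm. The wrist camera is an equidistant fisheye: a pixel r from the principal point sees the ray r / f radians off the axis. A picture is of the moment at which its call begins. There is no depth.
- order.job_done(): hands the job in; it is judged then, once.
Trained networks look in a picture, given as the dict that the camera call returned (one of the last four; its "shot" number tells which), for a name from the list of things; names that differ only in an ending like _2 or _b are one class to them, and where a whole thing is asked for, a point or a joint stands for the part that bears it (a point fixed in the world has none). Each returns a list of dicts, best first, with "conf" (0 to 1); they miss things now and then, are a little off and sometimes report something else, mostly with a low value. They report only what shows in the picture. A call takes as long as a camera call.
- outline_of(picture, thing): "pixels" (420x560 bool, what is visible of it) and "xy" ([column, row] in pixels, amid what is visible of it).
The state is a dict: "t": time; "qpos": joint angles; "dq": joint speeds; "joint_torque": joint torques, N m; "tcp_pos": TCP position; "tcp_rot": TCP orientation; "force": force on the tool from outside, world axes, zero at the start; "torque": the same for the moment, N m; "opening": finger opening in m; "gripper_force": force on a finger pad.
Only numpy, scipy, OpenCV 4.12 (cv2) and the standard library are available. Lean on these libraries where they do the work, as an engineer would, in place of code of your own. Each camera call takes 0.05 s, during which the arm holds its last target. There are 200 camera calls.

### The job

Pull the red-headed pin out of the blue carrier's fork, park it in its wooden stand and swing the keeper bar well out of the way; the closed tins on the left-hand table all look alike, so lift each to feel whether it is full or empty, and stand every full one upright in the carrier and every empty one upright in the wooden refill tray. When all are sorted, swing the bar back over the full tins until its tip is fully home in the fork and put the pin down through fork and bar until its collar sits on the fork. Leave the other things on the bench where they are.

Things in the scene. Friction and masses are not known exactly. Their poses are not given: they have to be found in the camera images.
- tin_1: closed aluminium screw-lid tin, 46 mm across, 34 mm tall, rigid; origin at the centre of its underside, z up through the lid. All tins look alike; a full one weighs 0.30 to 0.44 kg, an empty one 0.04 to 0.09 kg. May be absent (None)
- tin_2: closed aluminium screw-lid tin, 46 mm across, 34 mm tall, rigid; origin at the centre of its underside, z up through the lid. All tins look alike; a full one weighs 0.30 to 0.44 kg, an empty one 0.04 to 0.09 kg. May be absent (None)
- tin_3: closed aluminium screw-lid tin, 46 mm across, 34 mm tall, rigid; origin at the centre of its underside, z up through the lid. All tins look alike; a full one weighs 0.30 to 0.44 kg, an empty one 0.04 to 0.09 kg. May be absent (None)
- tin_4: closed aluminium screw-lid tin, 46 mm across, 34 mm tall, rigid; origin at the centre of its underside, z up through the lid. All tins look alike; a full one weighs 0.30 to 0.44 kg, an empty one 0.04 to 0.09 kg. May be absent (None)
- tin_5: closed aluminium screw-lid tin, 46 mm across, 34 mm tall, rigid; origin at the centre of its underside, z up through the lid. All tins look alike; a full one weighs 0.30 to 0.44 kg, an empty one 0.04 to 0.09 kg. May be absent (None)
- carrier: blue shallow tray, fixed to the bench, with a keeper bar: outer 122 x 222 mm (x, y), 18 mm high, walls 6 mm, inner floor 110 x 210 mm at 6 mm above its underside; room for three tins in a row along its y axis (at y = -66, 0 and 66 mm). Origin: centre of its underside on the bench. At y = -128 mm a post carries the pivot of the bar, at y = +130 mm stands the steel fork (69 mm high)
- keeper_bar (a joint): hinge angle in rad of the aluminium keeper bar (20 mm wide, 8 mm thick, underside 49 mm above the bench, 258 mm from pivot to pin hole) about the upright pivot: 0 = shut against its stop, lying along the carrier's +y direction over the tins with its tip in the fork; it grows to 2.1 as the bar swings level out toward the carrier's +x side. It starts shut and pinned. It stays where it is left (friction about 0.08 N m)
- bar_pivot (a point): point on the bar's pivot axis at the middle of the bar's thickness, 53 mm above the bench
- bar_knob (a point): middle of the black upright grip knob on the bar (20 mm in diameter, from 8 to 34 mm above the bar's top; this point is 79 mm above the bench), 130 mm from the pivot axis
- fork_hole (a point): centre of the hole's mouth on the top of the fork, 69 mm above the bench; axes as the carrier's. Upper and lower fork plate each have an upright hole of 11 mm, the bar's tip between them one of 13 mm; all three line up when the bar is at 0
- lock_pin: loose retaining pin: steel shank of 8 mm with a tapered point reaching 40 mm down from the origin; origin at the underside of its collar (22 mm across, 4 mm thick); above it a red round grip, 18 mm in diameter, from 4 to 34 mm above the origin. z points up. Starts upright in the fork, through the bar, collar on the fork
- pin_stand: fixed dark wooden block, 40 x 40 x 45 mm, with an upright 11 mm hole in which the pin can be parked upright, collar on the top face; empty at the start; origin at the centre of its underside
- refill_tray: wooden tray fixed to the bench, outer 122 x 170 mm (x, y), 16 mm high, walls and floor 6 mm thick (inner 110 x 158 mm); room for two tins side by side along its y axis (at y = -37 and 37 mm). Origin: centre of its underside
- red_dish: bystander: red dish of silver balls, 60 mm across, 35 mm tall; origin at its underside
- pliers_1: bystander: red-handled pliers, 141 mm long, lying; origin at the underside
- flux_jar: bystander: small jar with red cap, 38 mm across, 53 mm tall; origin at its underside

How it is judged:
By the outcome, as a careful person would: the job done as asked, in the order asked, and still so for the second after the job is handed in, with the robot touching nothing.
Of tin_2, tin_3, tin_5 only 2 to 3 are there at a start; the rules pass over those that are not, and their reading is None.
Of tin_1, tin_4 only 1 to 2 are there at a start; the rules pass over those that are not, and their reading is None.
At some moment in a run one of tin_1, tin_2, tin_3, tin_4, tin_5 may be knocked a few centimetres aside while the robot is not near it.
It also fails if it takes over 210 s, if anything falls off the work surface, if the arm or the gripper's body presses on something with over 40 N, if the wrist force passes 120 N, or if a joint passes its speed limit or range.

## Working session

There is one attempt and no reset: what is moved stays moved. The work goes in short steps, Python scripts to look and compute and a tool call to move; the robot and the scene stay as the last step left them, time stands still between calls to the robot, and variables do not carry over. Pictures are saved under pics/ and viewed, at most 16 in all, crops included, and the job is handed in when it is done.

Besides the shell and the picture viewer there is one more tool, called as name(argument=value, ...), one argument or row to a line, values as JSON. servo_tool: Moves the arm, as the interface text tells. Its arguments: {"type":"object","properties":{"delta_pos":{"type":"array"},"roll":{"type":"array"},"gripper":{"type":"number"},"squeeze":{"type":"number"}},"required":["delta_pos","roll"]}

```bash
ls; mkdir -p pics; cat > h.py <<'E'
import numpy as np, cv2
from plant import get_obs, cams, order, outline_of
def cam(n):
    return cams.camera(n)
def ray(c,uv,fish=False):
    R,_=cv2.Rodrigues(np.array(c["rvec"],float)); t=np.array(c["tvec"],float).ravel()
    x=(uv[0]-c["cx"])/c["fx"]; y=(uv[1]-c["cy"])/c["fy"]
    if fish:
        r=np.hypot(x,y); d=np.array([x/r*np.sin(r),y/r*np.sin(r),np.cos(r)]) if r>1e-9 else np.array([0,0,1.])
    else: d=np.array([x,y,1.])
    return -R.T@t, R.T@d
def at_z(c,uv,z,fish=False):
    o,d=ray(c,uv,fish); return o+d*(z-o[2])/d[2]
def proj(c,P,fish=False):
    R,_=cv2.Rodrigues(np.array(c["rvec"],float)); p=R@np.array(P,float)+np.array(c["tvec"],float).ravel()
    if fish:
        th=np.arctan2(np.hypot(p[0],p[1]),p[2]); ph=np.arctan2(p[1],p[0]); q=[th*np.cos(ph),th*np.sin(ph)]
    else: q=p[:2]/p[2]
    return np.array([q[0]*c["fx"]+c["cx"],q[1]*c["fy"]+c["cy"]])
def save(c,n,up=1):
    f=c["frame"][:,:,::-1]; cv2.imwrite("pics/"+n,cv2.resize(f,None,fx=up,fy=up))
E
python3 - <<'E'
from h import *
np.set_printoptions(precision=4,suppress=True)
o=get_obs(); print({k:np.round(v,4) for k,v in o.items()})
for n in ("top","side"):
    c=cam(n); save(c,n+"0.png",1.4); C,_=ray(c,(0,0)); print(n,C,c["fx"],c["cx"],c["cy"])
    for th in ["tin_1","carrier","keeper_bar","bar_knob","lock_pin","pin_stand","refill_tray","red_dish","pliers_1","flux_jar"]:
        try:
            for r in outline_of(c,th):
                m=r["pixels"]; ys,xs=np.nonzero(m); print(th,round(r["conf"],2),np.round(r["xy"],1),m.sum(),xs.min(),xs.max(),ys.min(),ys.max())
        except Exception as e: print(th,e)
E
```

```text
pics
{'t': np.float64(0.0), 'qpos': array([-1.4651,  0.3595,  1.5115, -0.    ,  1.2725, -0.1151]), 'dq': array([ 0.0012, -0.0016, -0.002 , -0.0011,  0.0004, -0.0014]), 'joint_torque': array([ -0.0021, -52.7627, -27.8621,  -0.0002,   0.0131,  -0.    ]), 'tcp_pos': array([ 0.1313, -0.5847,  0.2305]), 'tcp_rot': array([ 0.9939,  0.1102,  0.    , -0.0009]), 'force': array([ 0.7807,  1.0832, -1.3885]), 'torque': array([ 0.0083,  0.0039, -0.0267]), 'gripper_force': np.float64(0.0), 'opening': np.float64(0.0852)}
top [0.3593 0.0712 1.2202] 451.50021152840714 278.80115297814194 212.73771046689242
tin_1 0.85 [172.9 175.1] 268 165 182 168 186
tin_1 0.75 [174.2 256.1] 271 165 183 247 264
tin_1 0.61 [138.6 235.3] 279 127 146 224 241
carrier 0.63 [313.2 234.9] 4196 257 370 212 259
keeper_bar 0.63 [322.9 229. ] 796 273 371 228 238
bar_knob 0.88 [319.6 231.3] 697 274 369 229 238
bar_knob 0.21 [171.1 176.1] 296 165 183 168 187
lock_pin 0.46 [170.6 176.9] 265 165 182 168 186
pin_stand 0.55 [240.3 178.5] 296 232 250 170 189
refill_tray 0.98 [298.2 167.8] 2882 264 329 141 190
red_dish 0.58 [366.5 292.2
[... 264 characters left out ...]
278.6] 398 176 196 266 288
tin_1 0.57 [211.9 333.9] 491 201 222 323 349
tin_1 0.25 [379.6 203.3] 285 368 387 196 212
carrier 0.82 [316.3 215.6] 2682 279 348 176 252
carrier 0.68 [316.2 198.9] 432 301 337 175 223
keeper_bar 0.69 [317.8 195.5] 397 301 337 175 222
bar_knob 0.87 [316.7 199.2] 446 300 337 175 223
lock_pin 0.63 [299.1 220.3] 102 293 300 214 227
pin_stand 0.88 [233.9 231.4] 386 224 243 220 243
refill_tray 0.89 [253.2 198.9] 1635 218 283 179 224
refill_tray 0.22 [315.  214.8] 2751 280 348 175 252
red_dish 0.75 [380.5 205.7] 252 369 387 196 212
red_dish 0.4 [234.  232.1] 399 223 243 221 243
pliers_1 0.68 [325.8 159.9] 83 312 342 151 170
flux_jar 0.79 [204.4 210.7] 232 196 209 202 221
```

View pics/top0.png

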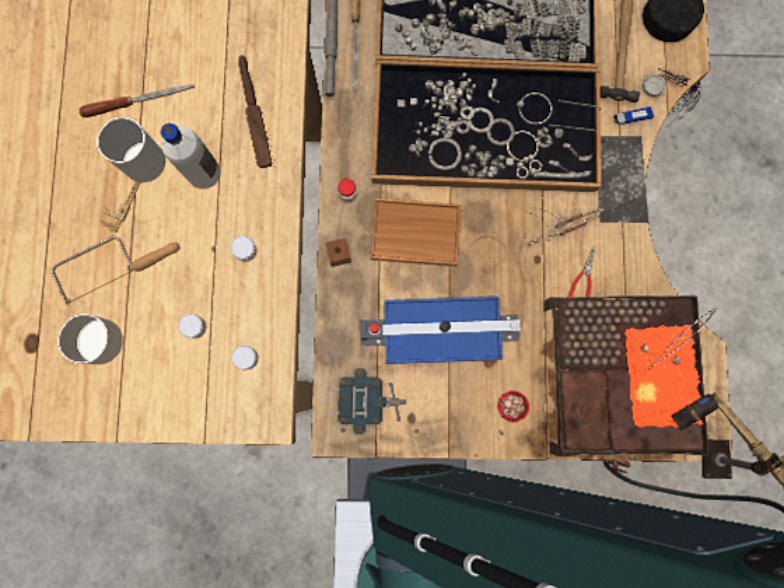

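View pics/side0.png

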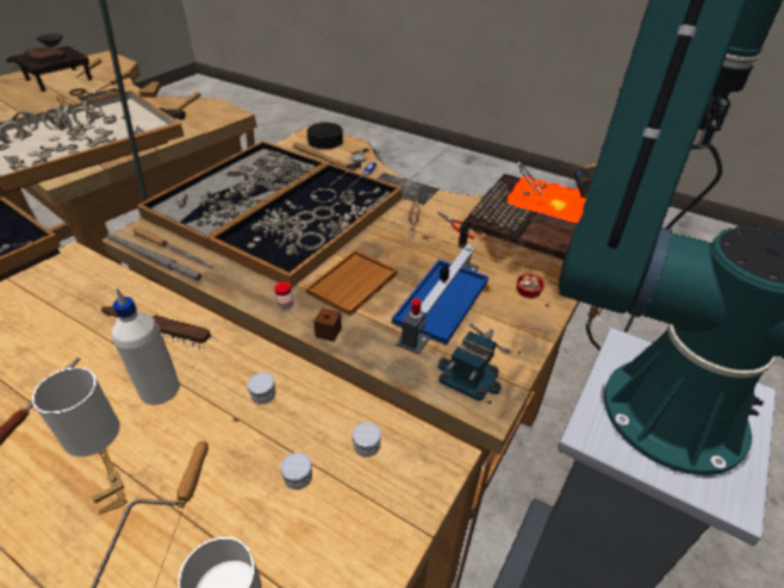

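Top view: three tins at (173,175), (174,256), (138,235) on the left table. The carrier is at (315,235), with the red pin at its left (+y) end (268,234) and the pivot at the right. The pin stand is at (240,179) and the refill tray at (298,167). I'll triangulate these next.

```bash
cat >> h.py <<'E'
def tri(a,b):
    (o1,d1),(o2,d2)=a,b; d1=d1/np.linalg.norm(d1); d2=d2/np.linalg.norm(d2)
    s=np.linalg.lstsq(np.c_[d1,-d2],o2-o1,rcond=None)[0]; p,q=o1+s[0]*d1,o2+s[1]*d2
    return (p+q)/2,np.linalg.norm(p-q)
def cen(m):
    ys,xs=np.nonzero(m); return np.array([xs.mean(),ys.mean()])
E
python3 - <<'E'
from h import *
np.set_printoptions(precision=4,suppress=True)
T=cam("top");S=cam("side")
tt=[r for r in outline_of(T,"tin_1") if r["conf"]>.5]; ss=[r for r in outline_of(S,"tin_1") if r["conf"]>.5]
for a in tt:
    for b in ss:
        p,e=tri(ray(T,cen(a["pixels"])),ray(S,cen(b["pixels"])))
        if e<.01: print("tin",p,e,cen(a["pixels"]),cen(b["pixels"]))
def red(c,x0,x1,y0,y1):
    f=c["frame"].astype(int); m=(f[...,0]>120)&(f[...,1]<70)&(f[...,2]<70); k=np.zeros_like(m);k[y0:y1,x0:x1]=1; return m&k
m=red(T,258,280,225,245); n=red(S,288,305,205,235)
print("pin",m.sum(),n.sum(),tri(ray(T,cen(m)),ray(S,cen(n))), at_z(T,cen(m),.098))
for nm,z in [("carrier",.018),("refill_tray",.016),("pin_stand",.045),("keeper_bar",.057)]:
    r=outline_of(T,nm)[0]; pts=np.argwhere(r["pixels"])[:,::-1]
    w=np.array([at_z(T,p,z)[:2] for p in pts],np.float32); print(nm,cv2.minAreaRect(w),w.mean(0))
for nm in ("pin_stand","refill_tray"):
    print(nm,tri(ray(T,cen(outline_of(T,nm)[0]["pixels"])),ray(S,cen(outline_of(S,nm)[0]["pixels"]))))
E
```

```text
tin [0.4698 0.4413 0.0209] 0.0006568729296065238 [136.5819 232.4111] [211.5521 336.1943]
tin [0.6232 0.3507 0.0166] 0.0007527428796917444 [173.7821 176.8526] [186.3198 277.7645]
pin 20 20 (array([0.4655, 0.0928, 0.1014]), np.float64(0.0016032049069409765)) [0.4651 0.0925 0.098 ]
carrier ((0.4700164198875427, -0.030917584896087646), (0.12389136105775833, 0.30567678809165955), 3.138339042663574) [ 0.4706 -0.0322]
refill_tray ((0.6620123982429504, 0.01713542640209198), (0.16897860169410706, 0.12415943294763565), 86.49580383300781) [0.6621 0.0164]
pin_stand ((0.612679660320282, 0.16611890494823456), (0.048044487833976746, 0.03850916028022766), 15.368773460388184) [0.6122 0.1662]
keeper_bar ((0.4719075560569763, -0.04836506396532059), (0.02027333341538906, 0.24888230860233307), 2.9377338886260986) [ 0.472  -0.0483]
pin_stand (array([0.6165, 0.1679, 0.0263]), np.float64(0.00048151134885910475))
refill_tray (array([0.6663, 0.0163, 0.0032]), np.float64(0.0024037465735035806))
```

servo_tool(
  delta_pos=[
    [30,40,40],
    [70,85,80],
    [115,130,110],
    [155,180,130],
    [195,230,145],
    [230,280,155],
    [260,330,160],
    [290,385,165],
    [310,440,170],
    [325,500,170],
    [335,560,170],
    [340,610,170],
  ],
  roll=[0.1,0.23,0.35,0.47,0.58,0.7,0.82,0.94,1.05,1.17,1.29,1.4],
  gripper=0,
)

```text
t: 3.2
tcp_pos: [0.4713, 0.0237, 0.4015]
tcp_rot: [0.688, 0.726, 0.0, 0.0]
force: [0.7, -0.1, 0.0]
opening: 0.0428
gripper_force: 0.0
```

servo_tool(
  delta_pos=[
    [0,0,0],
    [0,0,0],
    [0,0,0],
  ],
  roll=[0,0,0],
)

```text
t: 3.58
tcp_pos: [0.471, 0.0203, 0.4012]
tcp_rot: [0.69, 0.724, -0.0, 0.0]
force: [-0.1, 0.7, 0.5]
opening: 0.0426
gripper_force: 0.0
```

```bash
python3 - <<'E'
from h import *
np.set_printoptions(precision=4,suppress=True)
W=cam("wrist"); save(W,"w1.png",1.4); print(get_obs()["tcp_pos"],get_obs()["tcp_rot"],get_obs()["t"],ray(W,(0,0),1)[0])
for th in ["carrier","keeper_bar","lock_pin","pin_stand","refill_tray","tin_1"]:
    for r in outline_of(W,th): print(th,round(r["conf"],2),np.round(r["xy"],1),r["pixels"].sum())
E
```

```text
[0.471  0.0202 0.4013] [ 0.6902  0.7236 -0.0002  0.0001] 3.625 [0.4686 0.0964 0.5451]
carrier 0.85 [282.  183.1] 10550
keeper_bar 0.66 [283.  195.4] 2060
lock_pin 0.53 [282.2 112.4] 181
pin_stand 0.86 [377.5  76.1] 756
refill_tray 0.67 [396.  161.8] 6594
```

View pics/w1.png

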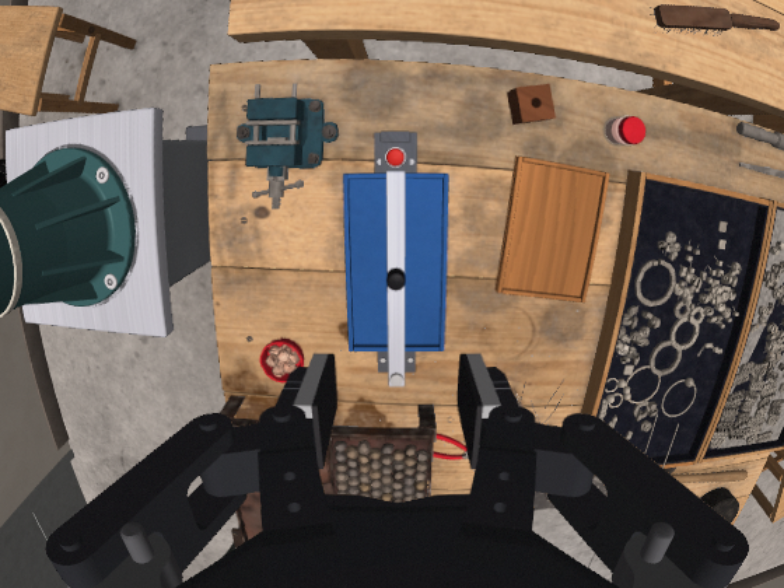

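Wrist view: pin cap at about (282,112), knob (283,199), stand hole (383,73), the carrier and bar vertical in the picture, refill tray at (396,162). The bar is shut.

```bash
cat >> h.py <<'E'
def rect(c,nm,z,fish=False):
    r=outline_of(c,nm)[0]; m=r["pixels"].astype(np.uint8); cs,_=cv2.findContours(m,cv2.RETR_EXTERNAL,cv2.CHAIN_APPROX_NONE)
    k=max(cs,key=cv2.contourArea)[:,0]; w=np.array([at_z(c,p,z,fish)[:2] for p in k],np.float32)*1000
    return cv2.minAreaRect(w)
E
python3 - <<'E'
from h import *
np.set_printoptions(precision=4,suppress=True)
W=cam("wrist"); f=W["frame"].astype(int)
def box(m,x0,x1,y0,y1):
    k=np.zeros_like(m);k[y0:y1,x0:x1]=1;return m&k
red=(f[...,0]>110)&(f[...,1]<80)&(f[...,2]<80)
m=box(red,270,297,98,125); print("pin",m.sum(),at_z(W,cen(m),.100,1))
dk=f.sum(2)<120
m=box(dk,270,297,185,212); print("knob",m.sum(),at_z(W,cen(m),.088,1))
s=box(f.sum(2)<110,365,398,60,90); print("hole",s.sum(),cen(s),at_z(W,cen(s),.044,1))
b=box((f[...,2]>f[...,0]+50),240,325,115,260); ys,xs=np.nonzero(b)
for z in(.018,):
    w=np.array([at_z(W,p,z,1)[:2]*1000 for p in zip(xs,ys)],np.float32); print("carrier",cv2.minAreaRect(w))
print("tray",rect(W,"refill_tray",.016,1)); print("bar",rect(W,"keeper_bar",.057,1)); print("stand",rect(W,"pin_stand",.045,1))
T=cam("top")
for r in outline_of(T,"tin_1"): print(round(r["conf"],2),at_z(T,cen(r["pixels"]),.022))
E
```

```text
pin 116 [0.4668 0.093  0.1   ]
knob 109 [ 0.4726 -0.0334  0.088 ]
hole 158 [370.5253  76.7785] [0.6006 0.1591 0.044 ]
carrier ((473.55438232421875, -35.97504425048828), (120.77752685546875, 220.10330200195312), 2.8482913970947266)
tray ((664.009033203125, 16.73822021484375), (172.43418884277344, 129.44517517089844), 86.5660400390625)
bar ((474.3187255859375, -48.88207244873047), (23.17253303527832, 252.10398864746094), 2.4247491359710693)
stand ((614.17431640625, 164.69149780273438), (51.335693359375, 39.945777893066406), 13.904160499572754)
0.87 [0.4701 0.4413 0.022 ]
0.57 [0.6219 0.3496 0.022 ]
0.55 [0.4117 0.3398 0.022 ]
```

servo_tool(
  delta_pos=[
    [-2,36,-50],
    [-4,73,-100],
    [-4,73,-160],
    [-4,73,-220],
    [-4,73,-250],
    [-4,73,-260],
    [-4,73,-260],
    [-4,73,-260],
  ],
  roll=[0,0,0,0,0,0,0,0],
)

```text
t: 5.22
tcp_pos: [0.4685, 0.0947, 0.1427]
tcp_rot: [0.689, 0.725, 0.001, 0.001]
force: [0.5, -0.4, 0.1]
opening: 0.0425
gripper_force: 0.0
```

```bash
python3 - <<'E'
from h import *
np.set_printoptions(precision=4,suppress=True)
W=cam("wrist"); save(W,"w2.png",1.2); o=get_obs();print(o["tcp_pos"],o["tcp_rot"],o["force"])
f=W["frame"].astype(int)
m=((f[...,0]>110)&(f[...,1]<80)&(f[...,2]<80))
n,l,s,c=cv2.connectedComponentsWithStats(m.astype(np.uint8))
for i in range(1,n):
    if s[i][4]>60: print(s[i],c[i],at_z(W,c[i],.095,1))
E
```

```text
[0.4684 0.0947 0.1427] [0.6892 0.7245 0.0011 0.001 ] [-0.2637  0.4177  0.1852]
[448 110  40  30 480] [471.65   120.9208] [0.5895 0.1765 0.095 ]
[447 117  42  44 914] [463.8753 143.3063] [0.5852 0.161  0.095 ]
[554 154   6  30 135] [556.9556 169.0667] [0.6835 0.1533 0.095 ]
[265 227  28  25 536] [278.6138 238.9198] [0.4671 0.0902 0.095 ]
```

View pics/w2.png

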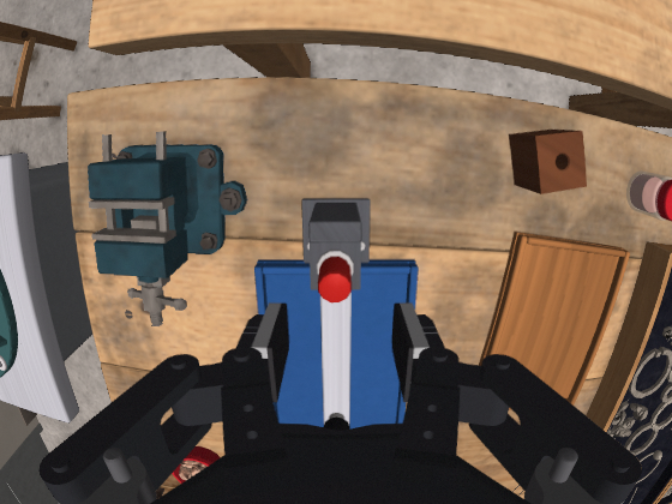

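The pin cap is at (279,239) between the fingers. The stand hole shows at about (469,134).

servo_tool(
  delta_pos=[
    [-1,-2,-20],
    [-1,-2,-40],
    [-1,-2,-55],
    [-1,-2,-64],
    [-1,-2,-64],
  ],
  roll=[0,0,0,0,0],
)

```text
t: 5.9
tcp_pos: [0.4663, 0.0926, 0.0775]
tcp_rot: [0.689, 0.725, 0.0, 0.0]
force: [-0.2, -0.9, -0.4]
opening: 0.0425
gripper_force: 0.0
```

servo_tool(
  delta_pos=[
    [0,0,0],
    [0,0,0],
    [0,0,0],
    [0,0,0],
    [0,0,0],
    [0,0,0],
  ],
  roll=[0,0,0,0,0,0],
  gripper=-1,
  squeeze=30,
)

```text
t: 6.65
tcp_pos: [0.4667, 0.0927, 0.078]
tcp_rot: [0.689, 0.725, 0.001, 0.0]
force: [-1.4, -0.3, 6.2]
opening: 0.0174
gripper_force: 29.3
```

```bash
python3 - <<'E'
from h import *
np.set_printoptions(precision=4,suppress=True)
W=cam("wrist"); o=get_obs();print(o["tcp_pos"],o["force"],o["torque"])
f=W["frame"].astype(int)
s=np.zeros((420,560),bool); s[60:170,425:530]=1
r=outline_of(W,"pin_stand"); print([(x["conf"],x["xy"]) for x in r])
pm=cv2.erode(r[0]["pixels"].astype(np.uint8),np.ones((5,5)))>0
print(np.percentile(f[pm].sum(1),[1,3,10,50]))
m=pm&(f.sum(2)<95); n,l,st,c=cv2.connectedComponentsWithStats(m.astype(np.uint8))
for i in range(1,n):
    if st[i][4]>15: print(st[i],c[i],at_z(W,c[i],.044,1))
save(W,"w3.png"); ys,xs=np.nonzero(r[0]["pixels"]); y0,x0=max(ys.min()-10,0),xs.min()-10
cv2.imwrite("pics/w3c.png",cv2.resize(W["frame"][y0:ys.max()+10,x0:xs.max()+10,::-1],None,fx=4,fy=4)); print(x0,y0)
E
```

```text
[0.4667 0.0927 0.078 ] [ 0.1934 -0.088   6.2224] [-0.0381  0.2021 -0.0198]
[(0.86, [504.8, 140.6])]
[ 74.  77.  81. 206.]
[ 464  110   38   63 1642] [481.3989 139.8685] [0.5878 0.1634 0.044 ]
[514 135  10  14 117] [518.6068 141.4274] [0.6202 0.1667 0.044 ]
451 98
```

View pics/w3c.png

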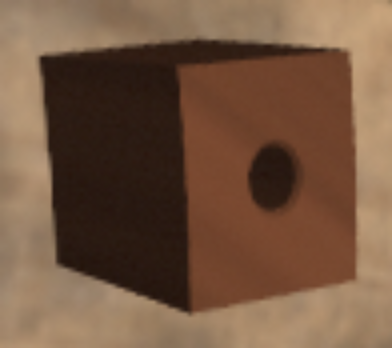

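servo_tool(
  delta_pos=[
    [0,0,8],
    [0,0,20],
    [0,0,35],
    [0,0,55],
    [0,0,80],
    [45,2,85],
    [90,4,85],
    [125,5,85],
    [148,7,85],
    [148,7,85],
    [148,7,85],
    [148,7,85],
  ],
  roll=[0,0,0,0,0,0,0,0,0,0,0,0],
)

```text
t: 8.25
tcp_pos: [0.6128, 0.0996, 0.1624]
tcp_rot: [0.689, 0.725, -0.0, -0.0]
force: [-0.0, -0.4, -0.0]
opening: 0.0172
gripper_force: 29.4
```

```bash
python3 - <<'E'
from h import *
np.set_printoptions(precision=4,suppress=True)
W=cam("wrist"); o=get_obs();print(o["tcp_pos"],o["force"],o["opening"])
f=W["frame"].astype(int)
r=outline_of(W,"pin_stand"); print([(x["conf"],x["xy"]) for x in r]); print(rect(W,"pin_stand",.045,1))
pm=cv2.erode(r[0]["pixels"].astype(np.uint8),np.ones((5,5)))>0
print(np.percentile(f[pm].sum(1),[1,3,10,50]))
m=pm&(f.sum(2)<95); n,l,st,c=cv2.connectedComponentsWithStats(m.astype(np.uint8))
for i in range(1,n):
    if st[i][4]>15: print(st[i],c[i],at_z(W,c[i],.044,1))
save(W,"w4.png",1.2)
E
```

```text
[0.6129 0.0996 0.1624] [ 0.7235 -0.1495 -0.9244] 0.016817209430223995
[(0.86, [295.4, 125.9])]
((618.8449096679688, 166.28424072265625), (41.501060485839844, 41.052085876464844), 13.323302268981934)
[147.75 230.   236.   246.  ]
```

View pics/w4.png

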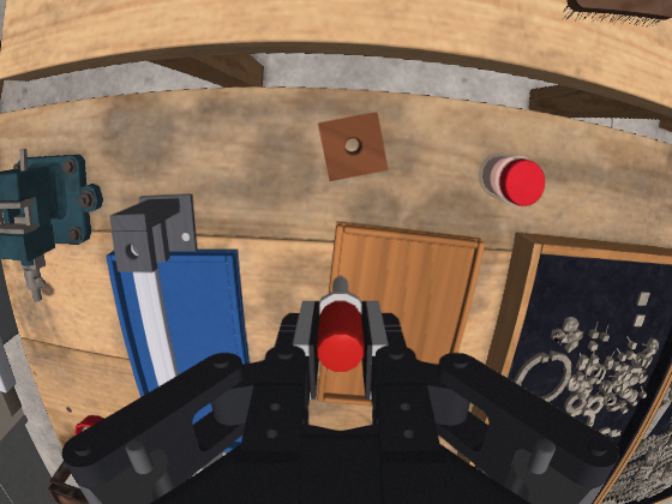

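The pin is held and the stand is clear, with its hole at about (293,122).

```bash
python3 - <<'E'
from h import *
np.set_printoptions(precision=4,suppress=True)
W=cam("wrist"); f=W["frame"].astype(int)
p=f[110:135,280:308]; bri=(p[...,2]>p[...,0]*0.75); ys,xs=np.nonzero(bri); c=(xs.mean()+280,ys.mean()+110)
print(bri.sum(),c,at_z(W,c,.045,1),at_z(W,(293.3,121.7),.045,1))
print("fork",at_z(W,(110,208),.069,1))
o=get_obs()["tcp_pos"]; print([proj(W,o+np.array([0,0,z]),1) for z in (.025,-.049)])
q=f[225:262,265:305].sum(2); cv2.imwrite("pics/x.png",cv2.resize(W["frame"][215:320,240:330,::-1],None,fx=5,fy=5))
E
```

```text
0 (np.float64(nan), np.float64(nan)) [0.6148 0.0952 0.045 ] [0.6193 0.1664 0.045 ]
fork [0.4681 0.0944 0.069 ]
[array([280.7964, 294.7237]), array([281.605 , 231.7805])]<stdin>:4: RuntimeWarning: Mean of empty slice.
  ret = ret.dtype.type(ret / rcount)
```

View pics/x.png

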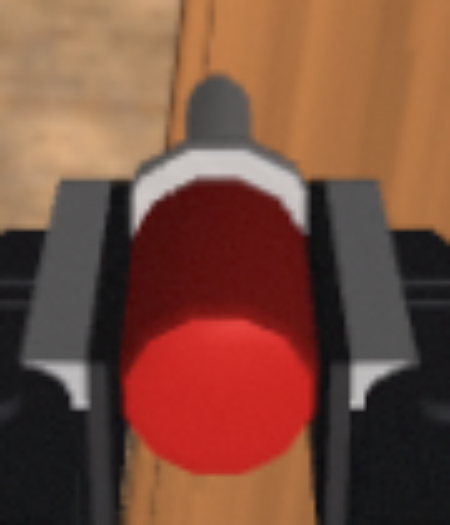

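servo_tool(
  delta_pos=[
    [2,30,0],
    [5,60,-15],
    [5,67,-35],
    [5,67,-50],
    [5,67,-60],
    [5,67,-60],
    [5,67,-60],
  ],
  roll=[0,0,0,0,0,0,0],
)

```text
t: 9.32
tcp_pos: [0.6196, 0.1662, 0.1028]
tcp_rot: [0.689, 0.724, 0.0, 0.0]
force: [0.4, 0.1, -0.6]
opening: 0.017
gripper_force: 29.4
```

```bash
python3 - <<'E'
from h import *
np.set_printoptions(precision=4,suppress=True)
W=cam("wrist"); o=get_obs();print(o["tcp_pos"],o["force"],W["fx"])
t=o["tcp_pos"]
h=np.array([.6193,.1664,.045]); print(proj(W,h,1),proj(W,t+[0,0,-.049],1))
u,v=proj(W,h,1).astype(int); x0,y0=u-40,v-40
im=cv2.resize(W["frame"][y0:y0+80,x0:x0+80,::-1],None,fx=6,fy=6); print(x0,y0); cv2.imwrite("pics/w5.png",im)
S=cam("side"); u,v=proj(S,h,0).astype(int); cv2.imwrite("pics/s5.png",cv2.resize(S["frame"][v-35:v+35,u-35:u+35,::-1],None,fx=7,fy=7))
E
```

```text
[0.6197 0.1663 0.103 ] [-0.562   0.5215  0.3014] 325.19226210127806
[280.9413 226.65  ] [281.4524 231.7728]
240 186
```

View pics/w5.png

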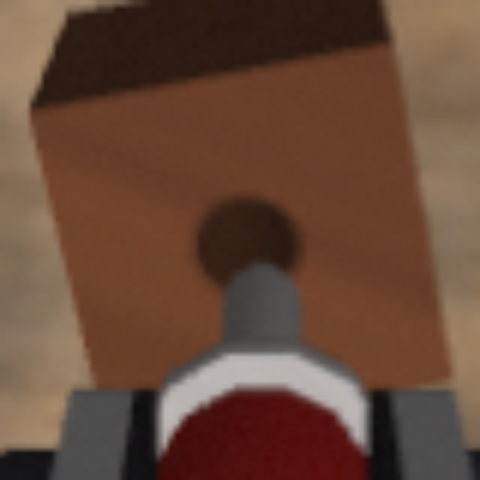

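The hole is at (281,226) and the pin tip at (284,230). The pin is 1.5 mm too far in +x, so I'll correct and insert.

servo_tool(
  delta_pos=[
    [-2,0,0],
    [-2,0,-5],
    [-2,0,-12],
    [-2,0,-18],
    [-2,0,-18],
  ],
  roll=[0,0,0,0,0],
)

```text
t: 10.05
tcp_pos: [0.6165, 0.1665, 0.0833]
tcp_rot: [0.689, 0.725, -0.001, -0.0]
force: [1.2, 1.2, -0.2]
opening: 0.0166
gripper_force: 29.3
```

servo_tool(
  delta_pos=[
    [0,0,-8],
    [0,0,-16],
    [0,0,-24],
    [0,0,-29],
    [0,0,-29],
  ],
  roll=[0,0,0,0,0],
)

```text
t: 10.68
tcp_pos: [0.6169, 0.1665, 0.0549]
tcp_rot: [0.689, 0.725, -0.0, -0.0]
force: [-0.2, 0.5, -0.4]
opening: 0.017
gripper_force: 29.4
```

servo_tool(
  delta_pos=[
    [0,0,0],
    [0,0,0],
    [0,0,0],
    [0,0,10],
    [0,0,30],
    [0,0,60],
    [0,0,95],
    [-30,-40,95],
    [-65,-90,95],
    [-100,-140,95],
    [-130,-185,95],
    [-144,-201,95],
  ],
  roll=[0,0,0,0,0,0,0,0,0,0,0,0],
  gripper=0,
)

```text
t: 12.18
tcp_pos: [0.4713, -0.0363, 0.151]
tcp_rot: [0.69, 0.724, -0.0, 0.0]
force: [1.0, 1.1, 0.8]
opening: 0.0426
gripper_force: 0.0
```

```bash
python3 - <<'E'
from h import *
np.set_printoptions(precision=4,suppress=True)
o=get_obs();print(o["tcp_pos"],o["force"],o["tcp_rot"])
for n in("top","side"):
    c=cam(n); f=c["frame"].astype(int); P=[.6169,.1665,.065]; u,v=proj(c,P).astype(int)
    m=((f[...,0]>110)&(f[...,1]<70)&(f[...,2]<70)); k=np.zeros_like(m);k[v-14:v+14,u-14:u+14]=1; m&=k; print(n,m.sum(), at_z(c,cen(m),.067) if m.sum() else 0)
    if n=="side": cv2.imwrite("pics/s6.png",cv2.resize(c["frame"][v-40:v+40,u-40:u+100,::-1],None,fx=5,fy=5))
E
```

```text
[ 0.4713 -0.0363  0.151 ] [1.0473 1.0732 0.7735] [ 0.69    0.7238 -0.0002  0.0002]
top 14 [0.6164 0.166  0.067 ]
side 38 [0.6263 0.156  0.067 ]
```

View pics/s6.png

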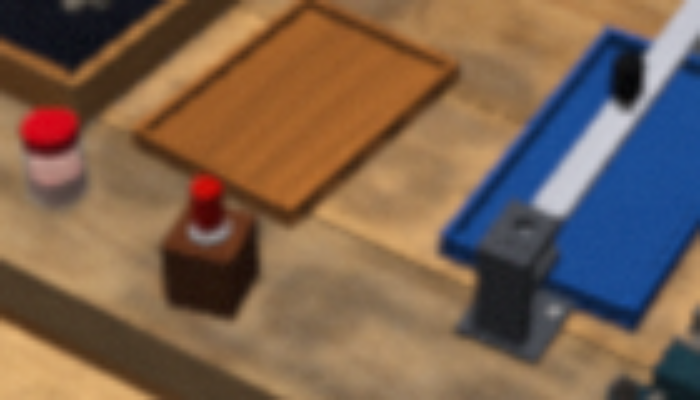

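The pin is parked upright with its collar on the stand, and the fork is empty. Next I grip the knob.

servo_tool(
  delta_pos=[
    [1,1,-30],
    [1,1,-60],
    [1,1,-80],
    [1,1,-84],
    [1,1,-84],
  ],
  roll=[0,0,0,0,0],
)

```text
t: 12.9
tcp_pos: [0.4748, -0.0331, 0.0667]
tcp_rot: [0.689, 0.725, 0.0, 0.0]
force: [-0.1, 0.4, 0.3]
opening: 0.0426
gripper_force: 0.0
```

servo_tool(
  delta_pos=[
    [0,0,0],
    [0,0,0],
    [0,0,0],
    [0,0,0],
    [0,0,0],
  ],
  roll=[0,0,0,0,0],
  gripper=-1,
  squeeze=20,
)

```text
t: 13.52
tcp_pos: [0.4748, -0.0334, 0.0671]
tcp_rot: [0.689, 0.724, 0.001, 0.001]
force: [-0.6, 1.4, 7.0]
opening: 0.0189
gripper_force: 21.1
```

```bash
python3 - <<'E'
from h import *
o=get_obs(); print(o["tcp_pos"],o["force"],o["opening"],o["gripper_force"])
P=np.array([.4796,-.165]); a0=-.05
for th in np.linspace(.1417,1.7,12): print(np.round(1000*.13*np.array([np.sin(th-.05)-np.sin(-.05),np.cos(th-.05)-np.cos(.05)])).astype(int).tolist(),round(-th,2))
E
```

```text
[ 0.47480113 -0.03336472  0.06714072] [-0.58200909  1.44486441  7.02080708] 0.01894463733522007 21.10966444015503
[18, 0] -0.14
[37, -3] -0.28
[54, -9] -0.43
[71, -17] -0.57
[86, -27] -0.71
[100, -39] -0.85
[112, -53] -0.99
[121, -69] -1.13
[129, -86] -1.28
[134, -103] -1.42
[136, -122] -1.56
[136, -140] -1.7
```

servo_tool(
  delta_pos=[
    [18,0,1],
    [37,-3,1],
    [54,-9,1],
    [71,-17,1],
    [86,-27,1],
    [100,-39,1],
    [112,-53,1],
    [121,-69,1],
    [129,-86,1],
    [134,-103,1],
    [136,-122,1],
    [136,-140,1],
  ],
  roll=[-0.14,-0.28,-0.43,-0.57,-0.71,-0.85,-0.99,-1.13,-1.28,-1.42,-1.56,-1.7],
)

```text
t: 15.02
tcp_pos: [0.611, -0.1746, 0.0673]
tcp_rot: [0.999, -0.042, 0.001, 0.0]
force: [1.3, -1.1, -2.3]
opening: 0.0193
gripper_force: 20.7
```

servo_tool(
  delta_pos=[
    [0,0,0],
    [0,0,0],
    [0,0,0],
  ],
  roll=[0,0,0],
)

```text
t: 15.4
tcp_pos: [0.6111, -0.1734, 0.0674]
tcp_rot: [0.999, -0.038, 0.001, 0.0]
force: [4.3, -3.0, -5.2]
opening: 0.0193
gripper_force: 20.5
```

servo_tool(
  delta_pos=[
    [0,0,0],
    [0,0,0],
    [0,0,0],
    [0,0,15],
    [0,0,60],
    [-10,40,110],
    [-25,90,150],
    [-45,140,190],
    [-60,190,220],
    [-75,240,250],
    [-90,290,270],
    [-100,340,280],
  ],
  roll=[0,0,0,0,0.1,0.28,0.46,0.64,0.82,1.0,1.18,1.36],
  gripper=0,
)

```text
t: 16.9
tcp_pos: [0.5095, 0.1685, 0.3504]
tcp_rot: [0.8, 0.6, 0.002, 0.001]
force: [0.8, 0.4, -0.2]
opening: 0.043
gripper_force: 0.0
```

servo_tool(
  delta_pos=[
    [-5,40,0],
    [-10,80,0],
    [-15,110,0],
    [-15,115,0],
    [-15,115,0],
    [-15,115,0],
  ],
  roll=[0.17,0.33,0.34,0.34,0.34,0.34],
  gripper=0.7,
)

```text
t: 17.65
tcp_pos: [0.4952, 0.2806, 0.3475]
tcp_rot: [0.69, 0.724, -0.0, 0.0]
force: [-0.7, 0.5, -0.6]
opening: 0.0727
gripper_force: 0.0
```

```bash
cat > tins.py <<'E'
from h import *
np.set_printoptions(precision=4,suppress=True)
o=get_obs(); print(o["t"],o["tcp_pos"],o["tcp_rot"],o["force"])
W=cam("wrist"); save(W,"w7.png",1.4); T=cam("top")
for c,fi in((W,1),(T,0)):
    for r in outline_of(c,"tin_1"):
        if r["pixels"].sum()>50: print("wrist" if fi else "top",round(r["conf"],2),r["pixels"].sum(),at_z(c,cen(r["pixels"]),.022,fi))
E
cat > bar.py <<'E'
from h import *
np.set_printoptions(precision=4,suppress=True)
T=cam("top")
for r in outline_of(T,"keeper_bar")[:1]:
    w=np.array([at_z(T,p[::-1],.057)[:2]*1000 for p in np.argwhere(r["pixels"])],np.float32); print("bar",r["conf"],cv2.minAreaRect(w))
E
python3 tins.py; python3 bar.py
```

```text
17.65 [0.4952 0.2806 0.3475] [ 0.6896  0.7242 -0.0001  0.0002] [-0.7073  0.5133 -0.6249]
wrist 0.98 872 [0.4718 0.4409 0.022 ]
wrist 0.7 807 [0.6241 0.3498 0.022 ]
wrist 0.66 906 [0.413  0.3374 0.022 ]
top 0.84 292 [0.4698 0.4405 0.022 ]
top 0.64 189 [0.622  0.3453 0.022 ]
bar 0.95 ((607.2999877929688, -171.74459838867188), (26.102561950683594, 282.53717041015625), 87.13318634033203)
```

View pics/w7.png

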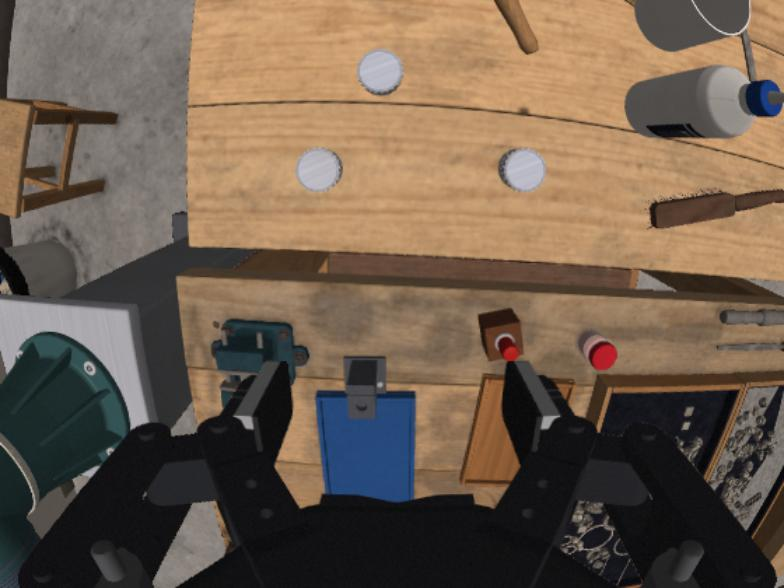

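Three tins, at about (272,51), (228,121) and (374,121). The bar is out at about 1.7 rad and the pin is in its stand. Now to the tin at (0.6225, 0.349).

servo_tool(
  delta_pos=[
    [30,15,-50],
    [60,30,-100],
    [90,50,-150],
    [120,65,-200],
    [127,68,-245],
    [127,68,-280],
    [127,68,-310],
    [127,68,-330],
    [127,68,-341],
    [127,68,-342],
    [127,68,-342],
  ],
  roll=[0,0,0,0,0,0,0,0,0,0,0],
)

```text
t: 19.32
tcp_pos: [0.6229, 0.35, 0.0064]
tcp_rot: [0.689, 0.725, 0.001, 0.0]
force: [-0.7, -0.5, 0.0]
opening: 0.0726
gripper_force: 0.0
```

servo_tool(
  delta_pos=[
    [0,0,0],
    [0,0,0],
    [0,0,0],
    [0,0,0],
    [0,0,0],
    [0,0,10],
    [0,0,30],
    [0,0,60],
    [0,0,90],
    [0,0,90],
    [0,0,90],
    [0,0,90],
  ],
  roll=[0,0,0,0,0,0,0,0,0,0,0,0],
  gripper=-1,
  squeeze=40,
)

```text
t: 20.82
tcp_pos: [0.6207, 0.3491, 0.0935]
tcp_rot: [0.689, 0.725, -0.002, -0.001]
force: [-1.4, -0.2, -4.3]
opening: 0.0448
gripper_force: 41.8
```

servo_tool(
  delta_pos=[
    [0,0,0],
  ],
  roll=[0],
)

```text
t: 20.95
tcp_pos: [0.6212, 0.3492, 0.0938]
tcp_rot: [0.689, 0.725, -0.001, -0.001]
force: [-0.2, 0.6, -4.2]
opening: 0.0443
gripper_force: 41.8
```

servo_tool(
  delta_pos=[
    [0,0,0],
  ],
  roll=[0],
)

```text
t: 21.08
tcp_pos: [0.6217, 0.3495, 0.0945]
tcp_rot: [0.689, 0.725, -0.001, -0.0]
force: [0.7, -0.2, -3.9]
opening: 0.045
gripper_force: 41.8
```

servo_tool(
  delta_pos=[
    [0,0,0],
  ],
  roll=[0],
)

```text
t: 21.2
tcp_pos: [0.6219, 0.3496, 0.0949]
tcp_rot: [0.689, 0.725, -0.0, -0.0]
force: [0.0, -0.0, -3.5]
opening: 0.0447
gripper_force: 41.8
```

Tin A is full (about 3.9 N), so it goes to the carrier slot at y = -66.

servo_tool(
  delta_pos=[
    [0,0,30],
    [-10,-30,55],
    [-25,-75,65],
    [-42,-125,65],
    [-58,-175,65],
    [-75,-225,65],
    [-92,-275,65],
    [-108,-325,65],
    [-124,-375,65],
    [-136,-415,65],
    [-144,-440,60],
    [-145,-453,45],
  ],
  roll=[0,0,0,0,0,0,0,0,0,0,0,0],
)

```text
t: 22.7
tcp_pos: [0.4775, -0.1049, 0.1408]
tcp_rot: [0.69, 0.724, 0.0, 0.001]
force: [1.3, 1.7, -3.4]
opening: 0.045
gripper_force: 42.3
```

servo_tool(
  delta_pos=[
    [0,0,-20],
    [0,0,-50],
    [0,0,-70],
    [0,0,-80],
    [0,0,-80],
    [0,0,-80],
  ],
  roll=[0,0,0,0,0,0],
)

```text
t: 23.45
tcp_pos: [0.4777, -0.1034, 0.0608]
tcp_rot: [0.689, 0.725, 0.0, 0.001]
force: [-0.5, -0.1, -3.8]
opening: 0.045
gripper_force: 42.3
```

servo_tool(
  delta_pos=[
    [-1,0,-20],
    [-1,0,-35],
    [-1,0,-43],
    [-1,0,-47],
    [-1,0,-48],
    [-1,0,-48],
  ],
  roll=[0,0,0,0,0,0],
)

```text
t: 24.2
tcp_pos: [0.4762, -0.1035, 0.0126]
tcp_rot: [0.689, 0.725, 0.0, 0.0]
force: [-0.9, -0.1, -2.1]
opening: 0.045
gripper_force: 42.3
```

servo_tool(
  delta_pos=[
    [0,0,0],
    [0,0,0],
    [0,0,0],
    [0,0,15],
    [0,0,40],
    [0,0,80],
    [0,0,120],
  ],
  roll=[0,0,0,0,0,0,0],
  gripper=0.4,
)

```text
t: 25.08
tcp_pos: [0.4758, -0.1033, 0.1343]
tcp_rot: [0.689, 0.725, 0.0, 0.0]
force: [0.8, -0.5, 0.1]
opening: 0.0601
gripper_force: 0.0
```

```bash
python3 tins.py
```

```text
25.075 [ 0.4758 -0.1033  0.1343] [0.6892 0.7246 0.     0.0001] [ 0.7793 -0.519   0.0885]
wrist 0.61 2910 [ 0.4779 -0.1054  0.022 ]
top 0.84 255 [0.4701 0.4402 0.022 ]
top 0.62 259 [0.4114 0.3391 0.022 ]
```

servo_tool(
  delta_pos=[
    [0,30,25],
    [-1,80,30],
    [-2,130,30],
    [-3,180,30],
    [-4,230,30],
    [-5,280,30],
    [-5,330,30],
    [-5,380,30],
    [-5,430,30],
    [-5,470,30],
    [-5,500,30],
    [-5,520,20],
  ],
  roll=[0,0,0,0,0,0,0,0,0,0,0,0],
  gripper=0.7,
)

```text
t: 26.78
tcp_pos: [0.4706, 0.4179, 0.1512]
tcp_rot: [0.689, 0.725, -0.0, -0.0]
force: [-0.6, -0.5, -0.5]
opening: 0.0726
gripper_force: 0.0
```

```bash
python3 tins.py
```

```text
26.775 [0.4706 0.4179 0.1512] [ 0.6888  0.7249 -0.0004 -0.0001] [-0.5817 -0.4747 -0.5172]
wrist 0.91 1731 [0.4178 0.3405 0.022 ]
wrist 0.67 2472 [0.472  0.4402 0.022 ]
top 0.85 234 [0.4105 0.3393 0.022 ]
top 0.69 226 [ 0.4762 -0.1028  0.022 ]
top 0.53 293 [0.4696 0.4409 0.022 ]
```

servo_tool(
  delta_pos=[
    [0,15,-30],
    [0,23,-70],
    [0,23,-110],
    [0,23,-135],
    [0,23,-145],
    [0,23,-145],
    [0,23,-145],
  ],
  roll=[0,0,0,0,0,0,0],
)

```text
t: 27.85
tcp_pos: [0.472, 0.4399, 0.0086]
tcp_rot: [0.689, 0.724, 0.001, 0.0]
force: [-0.2, 0.1, 0.4]
opening: 0.0725
gripper_force: 0.0
```

servo_tool(
  delta_pos=[
    [0,0,0],
    [0,0,0],
    [0,0,0],
    [0,0,0],
    [0,0,0],
    [0,0,10],
    [0,0,30],
    [0,0,60],
    [0,0,90],
    [0,0,90],
    [0,0,90],
    [0,0,90],
  ],
  roll=[0,0,0,0,0,0,0,0,0,0,0,0],
  gripper=-1,
  squeeze=40,
)

```text
t: 29.35
tcp_pos: [0.47, 0.4388, 0.0958]
tcp_rot: [0.689, 0.725, -0.001, -0.0]
force: [0.2, -0.1, -3.8]
opening: 0.0448
gripper_force: 41.9
```

servo_tool(
  delta_pos=[
    [0,0,0],
    [0,0,0],
  ],
  roll=[0,0],
)

```text
t: 29.6
tcp_pos: [0.4707, 0.4394, 0.0965]
tcp_rot: [0.689, 0.725, -0.001, -0.0]
force: [0.0, -0.3, -4.1]
opening: 0.045
gripper_force: 41.9
```

servo_tool(
  delta_pos=[
    [0,0,0],
  ],
  roll=[0],
)

```text
t: 29.72
tcp_pos: [0.471, 0.4395, 0.0969]
tcp_rot: [0.689, 0.725, -0.0, -0.0]
force: [-0.1, -0.5, -3.6]
opening: 0.0446
gripper_force: 41.9
```

servo_tool(
  delta_pos=[
    [0,0,0],
  ],
  roll=[0],
)

```text
t: 29.85
tcp_pos: [0.4711, 0.4396, 0.0972]
tcp_rot: [0.689, 0.725, -0.0, -0.0]
force: [-0.2, 0.4, -3.0]
opening: 0.0449
gripper_force: 41.9
```

Tin B is full (about 3.6 N) and goes to the middle slot.

servo_tool(
  delta_pos=[
    [0,-15,30],
    [0,-50,55],
    [0,-100,65],
    [0,-150,65],
    [0,-200,65],
    [1,-250,65],
    [1,-300,65],
    [1,-350,65],
    [2,-395,65],
    [2,-435,65],
    [2,-462,60],
    [2,-477,45],
  ],
  roll=[0,0,0,0,0,0,0,0,0,0,0,0],
)

```text
t: 31.35
tcp_pos: [0.4741, -0.0389, 0.1427]
tcp_rot: [0.69, 0.724, 0.001, 0.001]
force: [0.9, -0.0, -4.0]
opening: 0.0445
gripper_force: 42.3
```

servo_tool(
  delta_pos=[
    [0,0,-20],
    [0,0,-50],
    [0,0,-75],
    [0,0,-85],
    [0,0,-85],
    [0,0,-85],
  ],
  roll=[0,0,0,0,0,0],
)

```text
t: 32.1
tcp_pos: [0.4738, -0.0374, 0.0579]
tcp_rot: [0.689, 0.725, 0.0, 0.001]
force: [0.8, 0.1, -3.6]
opening: 0.0445
gripper_force: 42.3
```

servo_tool(
  delta_pos=[
    [-1,0,-20],
    [-1,0,-33],
    [-1,0,-40],
    [-1,0,-43],
    [-1,0,-43],
    [-1,0,-43],
  ],
  roll=[0,0,0,0,0,0],
)

```text
t: 32.85
tcp_pos: [0.4723, -0.0375, 0.0146]
tcp_rot: [0.689, 0.725, 0.0, 0.0]
force: [-0.5, -0.3, -0.1]
opening: 0.0447
gripper_force: 42.4
```

servo_tool(
  delta_pos=[
    [0,0,0],
    [0,0,0],
    [0,0,0],
    [0,0,15],
    [0,0,40],
    [0,0,80],
    [0,0,120],
    [-10,40,150],
    [-20,90,150],
    [-30,140,150],
    [-40,190,150],
    [-50,240,150],
  ],
  roll=[0,0,0,0,0,0,0,0,0,0,0,0],
  gripper=0.4,
)

```text
t: 34.35
tcp_pos: [0.4216, 0.2041, 0.1644]
tcp_rot: [0.689, 0.725, 0.0, 0.0]
force: [1.7, 0.7, -0.5]
opening: 0.0596
gripper_force: 0.0
```

servo_tool(
  delta_pos=[
    [-5,40,0],
    [-10,80,0],
    [-11,110,0],
    [-11,125,0],
    [-11,125,0],
  ],
  roll=[0,0,0,0,0],
  gripper=0.7,
)

```text
t: 34.98
tcp_pos: [0.411, 0.3279, 0.1641]
tcp_rot: [0.689, 0.725, -0.0, 0.0]
force: [-0.1, -0.2, -0.1]
opening: 0.0723
gripper_force: 0.0
```

```bash
python3 tins.py
```

```text
34.975 [0.411  0.3279 0.1641] [ 0.6888  0.725  -0.0001  0.0001] [-0.0572 -0.2154 -0.0761]
wrist 0.9 2254 [0.414  0.3374 0.022 ]
top 0.61 234 [ 0.4769 -0.103   0.022 ]
top 0.5 238 [ 0.4713 -0.036   0.022 ]
```

servo_tool(
  delta_pos=[
    [1,10,-40],
    [1,10,-80],
    [1,10,-120],
    [1,10,-145],
    [1,10,-157],
    [1,10,-157],
    [1,10,-157],
  ],
  roll=[0,0,0,0,0,0,0],
)

```text
t: 36.05
tcp_pos: [0.4128, 0.3379, 0.0082]
tcp_rot: [0.689, 0.724, 0.001, 0.0]
force: [-0.4, -0.3, -0.3]
opening: 0.0724
gripper_force: 0.0
```

servo_tool(
  delta_pos=[
    [0,0,0],
    [0,0,0],
    [0,0,0],
    [0,0,0],
    [0,0,0],
    [0,0,10],
    [0,0,30],
    [0,0,60],
    [0,0,90],
    [0,0,90],
    [0,0,90],
    [0,0,90],
  ],
  roll=[0,0,0,0,0,0,0,0,0,0,0,0],
  gripper=-1,
  squeeze=40,
)

```text
t: 37.55
tcp_pos: [0.4112, 0.3371, 0.0963]
tcp_rot: [0.689, 0.725, -0.001, -0.0]
force: [-0.8, 0.5, -1.0]
opening: 0.0449
gripper_force: 40.9
```

servo_tool(
  delta_pos=[
    [0,0,0],
    [0,0,0],
  ],
  roll=[0,0],
)

```text
t: 37.8
tcp_pos: [0.4118, 0.3374, 0.0967]
tcp_rot: [0.689, 0.725, -0.001, -0.0]
force: [0.6, 0.1, -0.5]
opening: 0.0452
gripper_force: 40.9
```

servo_tool(
  delta_pos=[
    [0,0,0],
  ],
  roll=[0],
)

```text
t: 37.92
tcp_pos: [0.4119, 0.3376, 0.097]
tcp_rot: [0.689, 0.725, -0.0, -0.0]
force: [-0.3, 0.3, -0.2]
opening: 0.0445
gripper_force: 40.9
```

servo_tool(
  delta_pos=[
    [0,0,0],
  ],
  roll=[0],
)

```text
t: 38.05
tcp_pos: [0.412, 0.3376, 0.0972]
tcp_rot: [0.689, 0.725, -0.0, -0.0]
force: [0.3, 0.6, -1.4]
opening: 0.0448
gripper_force: 40.9
```

Tin C is empty (about 0.8 N), so it goes to the refill tray.

servo_tool(
  delta_pos=[
    [0,0,35],
    [20,-22,60],
    [50,-56,65],
    [85,-95,65],
    [120,-135,65],
    [155,-175,65],
    [190,-214,65],
    [220,-248,65],
    [243,-273,65],
    [253,-284,50],
    [253,-284,20],
    [253,-284,-10],
  ],
  roll=[0,0,-0.02,-0.04,-0.06,-0.08,-0.1,-0.11,-0.11,-0.11,-0.11,-0.11],
)

```text
t: 39.55
tcp_pos: [0.6639, 0.0542, 0.0854]
tcp_rot: [0.728, 0.686, -0.0, -0.001]
force: [0.4, -0.2, 0.4]
opening: 0.0447
gripper_force: 41.1
```

servo_tool(
  delta_pos=[
    [0,0,-20],
    [0,0,-40],
    [0,0,-50],
    [0,0,-50],
  ],
  roll=[0,0,0,0],
)

```text
t: 40.05
tcp_pos: [0.6647, 0.0538, 0.0367]
tcp_rot: [0.728, 0.686, -0.0, -0.0]
force: [0.1, -0.6, -0.5]
opening: 0.0445
gripper_force: 41.1
```

```bash
python3 - <<'E'
from h import *
o=get_obs(); print(o["tcp_pos"],o["force"])
for n in("wrist","top"):
    print(n,rect(cam(n),"refill_tray",.016,n=="wrist"))
W=cam("wrist"); save(W,"w9.png",1.2)
E
```

```text
[0.66465379 0.05376687 0.03665426] [ 0.05319395 -0.58481173 -0.51649809]
wrist ((668.7662353515625, 63.06962203979492), (81.70683288574219, 122.10012817382812), 86.48356628417969)
top ((616.1939697265625, -180.7682647705078), (25.974609375, 288.08709716796875), 86.41401672363281)
```

View pics/w9.png

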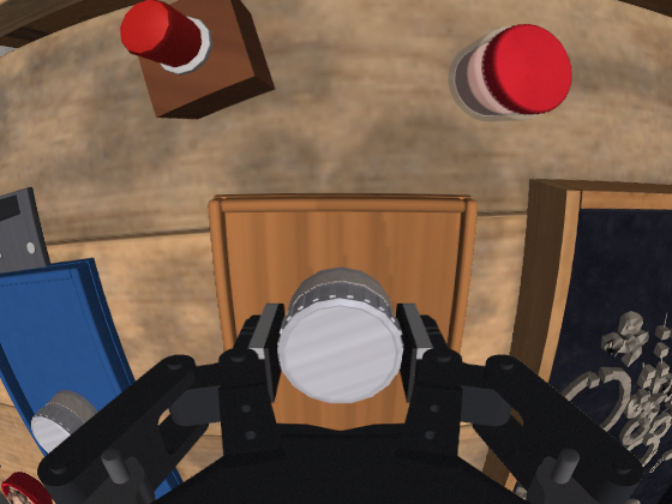

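The tin hangs centred over the tray between its side walls, with the far wall ahead. Lowering it.

servo_tool(
  delta_pos=[
    [0,0,-10],
    [0,0,-18],
    [0,0,-22],
    [0,0,-22],
    [0,0,-22],
  ],
  roll=[0,0,0,0,0],
)

```text
t: 40.92
tcp_pos: [0.665, 0.0536, 0.0151]
tcp_rot: [0.728, 0.686, -0.0, -0.0]
force: [0.3, 0.2, -0.4]
opening: 0.0447
gripper_force: 41.0
```

servo_tool(
  delta_pos=[
    [0,0,0],
    [0,0,0],
    [0,0,0],
    [0,0,15],
    [0,0,40],
    [0,0,80],
    [0,0,130],
    [-5,-20,170],
    [-15,-60,200],
    [-30,-100,220],
    [-50,-120,230],
    [-60,-140,230],
  ],
  roll=[0,0,0,0,0,0,0,0,-0.1,-0.25,-0.4,-0.55],
  gripper=0.4,
)

```text
t: 42.42
tcp_pos: [0.6046, -0.0874, 0.2478]
tcp_rot: [0.888, 0.46, 0.001, 0.001]
force: [0.1, -0.4, 0.3]
opening: 0.0597
gripper_force: 0.0
```

```bash
python3 tins.py; python3 bar.py; python3 - <<'E'
from h import *
S=cam("side")
for r in outline_of(S,"tin_1"): print(round(r["conf"],2),r["xy"],at_z(S,cen(r["pixels"]),.022))
E
```

```text
42.425 [ 0.6046 -0.0874  0.2478] [0.8881 0.4597 0.0011 0.001 ] [ 0.1124 -0.4044  0.3306]
wrist 0.94 1479 [0.6667 0.0557 0.022 ]
wrist 0.77 1361 [ 0.4715 -0.0366  0.022 ]
wrist 0.63 1124 [ 0.4771 -0.1009  0.022 ]
bar 0.64 ((599.4014282226562, -171.9005584716797), (24.711549758911133, 118.52061462402344), 86.5203628540039)
0.67 [314.1, 207.5] [ 0.47505831 -0.03960056  0.022     ]
0.64 [324.1, 198.0] [ 0.47739197 -0.10774749  0.022     ]
0.63 [245.9, 202.5] [0.66645915 0.052613   0.022     ]
```

servo_tool(
  delta_pos=[
    [2,-25,0],
    [4,-55,-20],
    [6,-80,-40],
    [6,-86,-60],
    [6,-86,-80],
    [6,-86,-100],
    [6,-86,-120],
    [6,-86,-145],
    [6,-86,-165],
    [6,-86,-178],
    [6,-86,-178],
    [6,-86,-178],
  ],
  roll=[-0.17,-0.34,-0.51,-0.68,-0.85,-1.02,-1.03,-1.03,-1.03,-1.03,-1.03,-1.03],
  gripper=0,
)

```text
t: 44.32
tcp_pos: [0.6117, -0.1725, 0.0679]
tcp_rot: [0.999, -0.034, 0.001, 0.0]
force: [0.1, -0.8, -0.3]
opening: 0.0426
gripper_force: 0.0
```

servo_tool(
  delta_pos=[
    [0,0,0],
    [0,0,0],
    [0,0,0],
    [0,0,0],
    [0,0,0],
  ],
  roll=[0,0,0,0,0],
  gripper=-1,
  squeeze=20,
)

```text
t: 44.95
tcp_pos: [0.6117, -0.1727, 0.0682]
tcp_rot: [0.999, -0.035, 0.001, 0.0]
force: [0.2, 0.3, 5.9]
opening: 0.0188
gripper_force: 21.2
```

servo_tool(
  delta_pos=[
    [0,18,0],
    [-2,37,0],
    [-7,54,0],
    [-15,71,0],
    [-24,87,0],
    [-36,101,0],
    [-50,113,0],
    [-65,123,0],
    [-82,131,0],
    [-99,137,0],
    [-118,140,0],
    [-134,140,0],
  ],
  roll=[0.14,0.28,0.42,0.57,0.71,0.85,0.99,1.13,1.27,1.42,1.56,1.69],
)

```text
t: 46.45
tcp_pos: [0.4768, -0.0323, 0.0681]
tcp_rot: [0.688, 0.726, 0.0, 0.0]
force: [-0.9, -0.5, 8.5]
opening: 0.019
gripper_force: 21.6
```

servo_tool(
  delta_pos=[
    [-2,0,0],
    [-4,0,0],
    [-5,0,0],
    [-5,0,0],
    [-5,0,0],
  ],
  roll=[0,0,0,0,0],
)

```text
t: 47.08
tcp_pos: [0.4733, -0.0324, 0.0681]
tcp_rot: [0.689, 0.725, 0.001, 0.001]
force: [1.2, 1.6, 7.8]
opening: 0.0194
gripper_force: 21.4
```

servo_tool(
  delta_pos=[
    [-2,0,0],
    [-2,0,0],
    [-2,0,0],
    [-2,0,0],
  ],
  roll=[0,0,0,0],
)

```text
t: 47.58
tcp_pos: [0.4721, -0.0325, 0.0681]
tcp_rot: [0.689, 0.725, 0.001, 0.001]
force: [4.2, 2.0, 5.9]
opening: 0.0188
gripper_force: 21.4
```

servo_tool(
  delta_pos=[
    [0,0,0],
    [0,0,0],
  ],
  roll=[0,0],
)

```text
t: 47.82
tcp_pos: [0.4721, -0.0325, 0.0681]
tcp_rot: [0.689, 0.725, 0.001, 0.001]
force: [4.3, 3.0, 6.9]
opening: 0.0193
gripper_force: 21.4
```

servo_tool(
  delta_pos=[
    [0,0,0],
    [0,0,0],
    [0,0,0],
    [0,0,10],
    [0,0,40],
    [0,0,85],
    [-2,25,95],
    [-4,50,95],
    [-4,50,95],
    [-4,50,95],
  ],
  roll=[0,0,0,0,0,0,0,0,0,0],
  gripper=0,
)

```text
t: 49.08
tcp_pos: [0.466, 0.0172, 0.1624]
tcp_rot: [0.689, 0.725, -0.0, 0.0]
force: [0.3, -0.1, 0.1]
opening: 0.0427
gripper_force: 0.0
```

```bash
python3 - <<'E'
from h import *
np.set_printoptions(precision=4,suppress=True)
o=get_obs(); print(o["tcp_pos"],o["force"])
W=cam("wrist"); u,v=proj(W,[.467,.093,.069],1); print(u,v); x0,y0=int(u)-50,int(v)-45
cv2.imwrite("pics/w10.png",cv2.resize(W["frame"][y0:y0+90,x0:x0+100,::-1],None,fx=6,fy=6)); print(x0,y0)
b=outline_of(W,"keeper_bar")[0]; print(b["conf"],rect(W,"keeper_bar",.057,1))
E
```

```text
[0.466  0.0172 0.1624] [ 0.3123 -0.1427  0.1322]
288.04747653177316 110.17236379912765
238 65
0.63 ((474.0240173339844, -33.99919128417969), (21.216196060180664, 222.44351196289062), 2.7992238998413086)
```

View pics/w10.png

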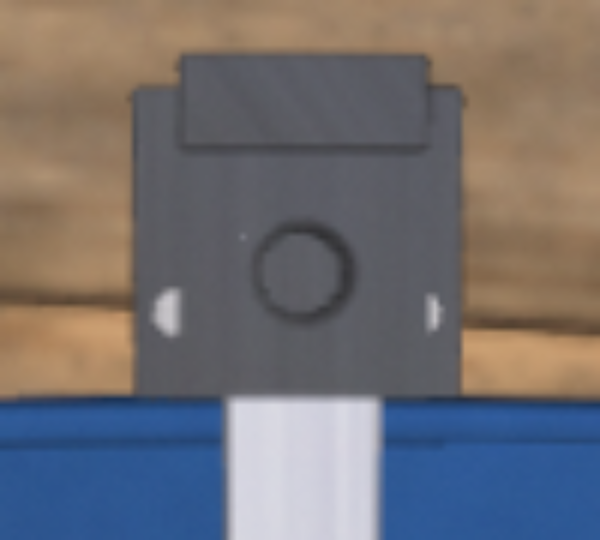

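The hole is at (289,110) as predicted, clear through with no bar metal showing, so the bar is home. I'll fetch the pin.

servo_tool(
  delta_pos=[
    [35,35,0],
    [75,74,0],
    [115,113,0],
    [142,140,0],
    [151,149,-15],
    [151,149,-50],
    [151,149,-85],
    [151,149,-105],
    [151,149,-107],
    [151,149,-107],
  ],
  roll=[0,0,0,0,0,0,0,0,0,0],
)

```text
t: 50.48
tcp_pos: [0.6168, 0.1659, 0.0553]
tcp_rot: [0.689, 0.724, -0.0, -0.0]
force: [0.4, 0.3, 0.3]
opening: 0.0423
gripper_force: 0.0
```

servo_tool(
  delta_pos=[
    [0,0,0],
    [0,0,0],
    [0,0,0],
    [0,0,0],
    [0,0,0],
  ],
  roll=[0,0,0,0,0],
  gripper=-1,
  squeeze=30,
)

```text
t: 51.1
tcp_pos: [0.6178, 0.1666, 0.0565]
tcp_rot: [0.689, 0.725, 0.001, 0.001]
force: [-0.8, -1.1, 5.6]
opening: 0.0167
gripper_force: 29.6
```

servo_tool(
  delta_pos=[
    [0,0,10],
    [0,0,25],
    [0,0,45],
    [0,0,75],
    [0,0,95],
    [-35,-18,95],
    [-75,-37,95],
    [-115,-57,95],
    [-142,-70,90],
    [-150,-74,80],
    [-150,-74,72],
    [-150,-74,72],
  ],
  roll=[0,0,0,0,0,0,0,0,0,0,0,0],
)

```text
t: 52.6
tcp_pos: [0.4681, 0.093, 0.1268]
tcp_rot: [0.689, 0.725, 0.0, -0.0]
force: [-0.6, -0.0, 0.0]
opening: 0.0169
gripper_force: 29.4
```

```bash
python3 - <<'E'
from h import *
np.set_printoptions(precision=4,suppress=True)
o=get_obs(); t=o["tcp_pos"]; print(t,o["force"],o["opening"])
W=cam("wrist"); h=[.4674,.093,.069]; u,v=proj(W,h,1); print(u,v,proj(W,t+[0,0,-.049],1)); x0,y0=int(u)-40,int(v)-40
cv2.imwrite("pics/w11.png",cv2.resize(W["frame"][y0:y0+110,x0:x0+80,::-1],None,fx=5,fy=5)); print(x0,y0)
E
```

```text
[0.4681 0.093  0.1268] [-0.5593 -0.038   0.0047] 0.016921041918135746
280.2878503432232 226.80973361291274 [281.3014 231.8108]
240 186
```

View pics/w11.png

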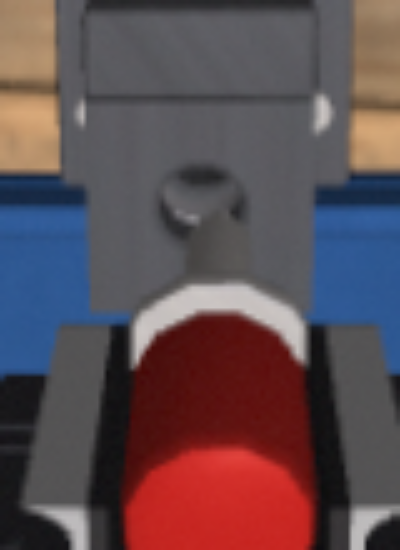

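Hole at (280,226), pin tip at (284,229). I'll shift -1.5 mm in x and insert.

servo_tool(
  delta_pos=[
    [-2,0,0],
    [-2,0,-4],
    [-2,0,-9],
    [-2,0,-14],
    [-2,0,-18],
    [-2,0,-18],
  ],
  roll=[0,0,0,0,0,0],
)

```text
t: 53.4
tcp_pos: [0.4647, 0.0926, 0.1088]
tcp_rot: [0.689, 0.725, -0.0, -0.0]
force: [-0.8, 0.1, -0.5]
opening: 0.0164
gripper_force: 29.4
```

servo_tool(
  delta_pos=[
    [0,0,-4],
    [0,0,-9],
    [0,0,-14],
    [0,0,-18],
    [0,0,-20],
    [0,0,-20],
  ],
  roll=[0,0,0,0,0,0],
)

```text
t: 54.15
tcp_pos: [0.465, 0.0926, 0.0891]
tcp_rot: [0.689, 0.725, -0.0, -0.0]
force: [-0.3, 0.7, 0.4]
opening: 0.017
gripper_force: 29.4
```

servo_tool(
  delta_pos=[
    [0,0,-3],
    [0,0,-6],
    [0,0,-8],
    [0,0,-9],
    [0,0,-9],
  ],
  roll=[0,0,0,0,0],
)

```text
t: 54.78
tcp_pos: [0.4649, 0.0926, 0.0805]
tcp_rot: [0.689, 0.725, -0.0, -0.0]
force: [-1.2, -0.5, 2.8]
opening: 0.0167
gripper_force: 29.9
```

servo_tool(
  delta_pos=[
    [0,0,0],
    [0,0,0],
    [0,0,0],
    [0,0,10],
    [0,0,40],
    [0,0,90],
    [0,-30,140],
    [0,-80,190],
    [0,-120,220],
    [0,-140,230],
    [0,-140,230],
    [0,-140,230],
  ],
  roll=[0,0,0,0,0,0,0,0,0,0,0,0],
  gripper=0.2,
)

```text
t: 56.28
tcp_pos: [0.4644, -0.0466, 0.3098]
tcp_rot: [0.689, 0.725, -0.0, -0.001]
force: [0.6, -0.9, 0.8]
opening: 0.0513
gripper_force: 0.0
```

```bash
python3 - <<'E'
from h import *
np.set_printoptions(precision=4,suppress=True)
o=get_obs(); print(o["t"],o["tcp_pos"])
def redc(c):
    f=c["frame"].astype(int); u,v=proj(c,[.467,.093,.09],c is W).astype(int); m=((f[...,0]>110)&(f[...,1]<80)&(f[...,2]<80)); k=np.zeros_like(m);k[v-18:v+18,u-18:u+18]=1; return cen(m&k)
W=cam("wrist");T=cam("top");S=cam("side")
print(tri(ray(T,redc(T)),ray(S,redc(S))),at_z(W,redc(W),.098,1))
for c,fi in((W,1),(T,0),(S,0)):
    for r in outline_of(c,"tin_1"): print(fi,round(r["conf"],2),r["pixels"].sum(),at_z(c,cen(r["pixels"]),.022,fi))
u,v=proj(S,[.467,.093,.06]).astype(int)
a=cv2.resize(S["frame"][v-70:v+40,u-80:u+60,::-1],None,fx=4,fy=4); b=cv2.resize(W["frame"][:,:,::-1],(586,440))
cv2.imwrite("pics/f.png",cv2.resize(np.vstack([a[:,:],])if 0 else np.hstack([a,b])[:, :],(800,306)))
E
```

```text
56.275 [ 0.4644 -0.0466  0.3098]
(array([0.4639, 0.0933, 0.1021]), np.float64(0.001014342790799573)) [0.4665 0.094  0.098 ]
1 0.92 443 [ 0.4736 -0.0383  0.022 ]
1 0.89 996 [0.668  0.0538 0.022 ]
1 0.81 1006 [ 0.4449 -0.0936  0.022 ]
0 0.64 248 [0.6654 0.0555 0.022 ]
0 0.38 326 [0.4723 0.0031 0.022 ]
0 0.7 2374 [ 0.4672 -0.0039  0.022 ]
0 0.64 124 [ 0.463  -0.0353  0.022 ]
0 0.63 218 [ 0.4441 -0.0963  0.022 ]
0 0.62 224 [0.6673 0.0532 0.022 ]
0 0.61 424 [ 0.4898 -0.0834  0.022 ]
```

View pics/f.png

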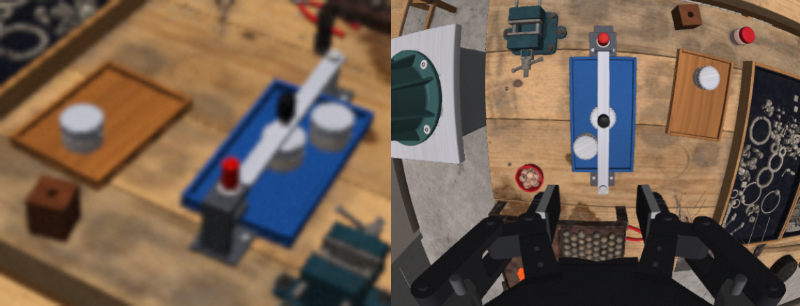

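The knock moved the first full tin to (0.444, -0.096), beside the bar but still upright in the carrier. The pin is seated and everything else is in place. I'll slide the tin back under the bar with shut fingers from the -x side, above the carrier wall.

servo_tool(
  delta_pos=[
    [0,0,0],
    [-10,-5,0],
    [-20,-10,0],
    [-30,-15,0],
    [-40,-20,0],
    [-50,-26,-20],
    [-60,-32,-50],
    [-70,-38,-80],
    [-70,-38,-110],
    [-70,-38,-140],
    [-70,-38,-170],
    [-70,-38,-190],
  ],
  roll=[-0.15,-0.31,-0.46,-0.61,-0.77,-0.92,-1.07,-1.23,-1.38,-1.53,-1.69,-1.84],
  gripper=-1,
)

```text
t: 58.08
tcp_pos: [0.3945, -0.0849, 0.119]
tcp_rot: [0.994, -0.112, -0.001, -0.0]
force: [-0.2, 0.1, 1.9]
opening: 0.0001
gripper_force: 0.0
```

servo_tool(
  delta_pos=[
    [0,0,-30],
    [0,0,-60],
    [0,0,-60],
    [0,0,-60],
  ],
  roll=[0,0,0,0],
)

```text
t: 58.58
tcp_pos: [0.3954, -0.0854, 0.0608]
tcp_rot: [0.994, -0.109, 0.0, -0.0]
force: [-0.0, 1.2, -0.7]
opening: -0.0001
gripper_force: 0.0
```

```bash
python3 - <<'E'
from h import *
np.set_printoptions(precision=4,suppress=True)
o=get_obs(); print(o["t"],o["tcp_pos"],o["tcp_rot"],o["force"],o["opening"])
W=cam("wrist");S=cam("side")
print(at_z(S,outline_of(S,"red_dish")[0]["xy"],.02))
for c,fi in((W,1),(S,0)):
    for r in outline_of(c,"tin_1"): print(fi,round(r["conf"],2),r["pixels"].sum(),at_z(c,cen(r["pixels"]),.03,fi))
E
```

```text
58.575 [ 0.3954 -0.0854  0.0608] [ 0.994  -0.1092  0.0001 -0.    ] [-0.0358  1.1876 -0.7155] -0.00013227672972258817
[ 0.3287 -0.1703  0.02  ]
1 0.96 5789 [ 0.4437 -0.0926  0.03  ]
1 0.79 2202 [ 0.4716 -0.0362  0.03  ]
0 0.66 201 [0.6614 0.059  0.03  ]
0 0.62 129 [ 0.4589 -0.0263  0.03  ]
0 0.58 211 [ 0.4417 -0.0852  0.03  ]
```

servo_tool(
  delta_pos=[
    [0,0,-15],
    [0,0,-28],
    [0,0,-34],
    [0,0,-34],
    [3,-1,-34],
    [6,-1,-34],
    [9,-2,-34],
    [12,-3,-34],
    [15,-3,-34],
    [18,-4,-34],
    [21,-5,-34],
    [24,-5,-34],
  ],
  roll=[0,0,0,0,0,0,0,0,0,0,0,0],
)

```text
t: 60.32
tcp_pos: [0.4166, -0.0895, 0.0259]
tcp_rot: [0.994, -0.109, -0.002, -0.001]
force: [-5.0, 1.0, 3.4]
opening: -0.0003
gripper_force: 2.4
```

```bash
cat > p.py <<'E'
from h import *
np.set_printoptions(precision=4,suppress=True)
o=get_obs(); print(o["t"],o["tcp_pos"],o["force"])
for n in("wrist","side","top"):
    c=cam(n); fi=n=="wrist"
    for r in outline_of(c,"tin_1"): print(n,round(r["conf"],2),r["pixels"].sum(),at_z(c,cen(r["pixels"]),.03,fi))
E
python3 p.py
```

```text
60.325 [ 0.4166 -0.0895  0.0259] [-4.986   1.0016  3.3537]
wrist 0.97 3089 [ 0.4788 -0.0365  0.03  ]
wrist 0.64 6830 [ 0.4451 -0.0938  0.03  ]
wrist 0.64 27220 [ 0.4707 -0.0803  0.03  ]
side 0.72 190 [ 0.4503 -0.0829  0.03  ]
side 0.65 131 [ 0.4589 -0.0264  0.03  ]
side 0.64 248 [0.66   0.0605 0.03  ]
top 0.79 237 [0.6629 0.0542 0.03  ]
top 0.49 78 [ 0.4679 -0.0331  0.03  ]
```

servo_tool(
  delta_pos=[
    [3,-1,0],
    [6,-1,0],
    [9,-2,0],
    [12,-3,0],
    [15,-3,0],
    [18,-4,0],
    [20,-4,0],
    [22,-5,0],
    [22,-5,0],
  ],
  roll=[0,0,0,0,0,0,0,0,0],
)

```text
t: 61.75
tcp_pos: [0.4415, -0.0955, 0.0263]
tcp_rot: [0.994, -0.109, 0.0, 0.0]
force: [-2.0, 0.3, -1.1]
opening: 0.0002
gripper_force: 0.6
```

```bash
python3 p.py
```

```text
61.75 [ 0.4415 -0.0955  0.0263] [-2.0486  0.268  -1.0904]
wrist 0.81 3595 [ 0.4843 -0.0997  0.03  ]
wrist 0.7 25579 [ 0.4668 -0.0767  0.03  ]
wrist 0.69 3624 [ 0.4831 -0.0393  0.03  ]
wrist 0.44 54 [0.6294 0.0293 0.03  ]
side 0.79 236 [0.6611 0.0587 0.03  ]
side 0.56 54 [ 0.5844 -0.2843  0.03  ]
side 0.49 131 [ 0.4591 -0.0272  0.03  ]
side 0.42 80 [ 0.4622 -0.087   0.03  ]
top 0.67 242 [0.6621 0.0543 0.03  ]
```

Now I'll back off, rise and check.

servo_tool(
  delta_pos=[
    [-10,2,0],
    [-25,5,0],
    [-45,10,0],
    [-45,10,30],
    [-45,10,80],
    [-45,10,130],
    [-45,10,190],
    [-35,10,240],
    [-15,10,270],
    [0,20,280],
    [15,30,280],
    [25,40,280],
  ],
  roll=[0,0,0,0,0,0,0,0.17,0.34,0.51,0.68,0.85],
)

```text
t: 63.55
tcp_pos: [0.4654, -0.0549, 0.3059]
tcp_rot: [0.95, 0.313, -0.0, -0.0]
force: [-0.7, -0.0, -0.2]
opening: 0.0
gripper_force: 0.0
```

servo_tool(
  delta_pos=[
    [0,0,0],
    [0,0,0],
    [0,0,0],
    [0,0,0],
    [0,0,0],
    [0,0,0],
  ],
  roll=[0.17,0.34,0.51,0.68,0.85,0.99],
)

```text
t: 64.3
tcp_pos: [0.4646, -0.0551, 0.3056]
tcp_rot: [0.687, 0.726, -0.0, -0.001]
force: [-0.2, 0.5, 1.1]
opening: 0.0001
gripper_force: 0.0
```

```bash
python3 p.py; python3 bar.py; python3 - <<'E'
from h import *
W=cam("wrist"); a=W["frame"][60:,150:480,::-1]
S=cam("side"); u,v=proj(S,[.47,0,.04]).astype(int); b=cv2.resize(S["frame"][v-60:v+60,u-60:u+60,::-1],(360,360))
cv2.imwrite("pics/g.png",np.hstack([a,b]))
E
```

```text
64.3 [ 0.4646 -0.0551  0.3056] [-0.1833  0.4916  1.0791]
wrist 0.91 427 [ 0.4728 -0.0377  0.03  ]
wrist 0.62 472 [ 0.4747 -0.0985  0.03  ]
wrist 0.56 1008 [0.6646 0.053  0.03  ]
side 0.72 239 [0.6603 0.0596 0.03  ]
side 0.52 114 [ 0.4622 -0.0892  0.03  ]
top 0.61 2 [ 0.4576 -0.022   0.03  ]
top 0.57 279 [0.6624 0.0554 0.03  ]
bar 0.8 ((471.8018493652344, -46.99333190917969), (20.548831939697266, 251.2948455810547), 2.950793743133545)
```

View pics/g.png

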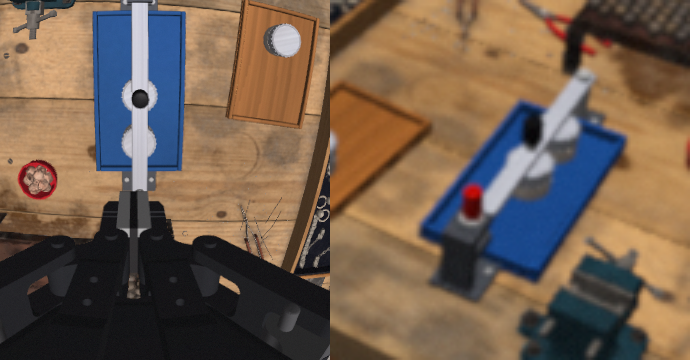

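Both full tins are upright under the bar, the bar is shut, the pin is seated and the empty tin is in the tray. Handing in.

```bash
python3 -c "
from plant import order; print(order.job_done())"
```

```text
the job is handed in; nothing more can be done
None
```

The job is handed in: both full tins stand in the carrier under the shut, pinned bar, and the one empty tin stands in the refill tray; one full tin was knocked aside, so I slid it back under the bar after pinning.

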